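Dig the heat sink out of the kitting tray and fit it on the power board

TASK

The aluminium heat sink for the power board lies in the black tray, buried under the red cutters and an ivory connector. Move those two aside inside the tray, then lift it out and lower it, fins up, over the four studs of the power board, so that all four holes take their studs and it rests flat on the brass standoffs. Set it down gently, leave the cutters, connector and the other contents in the tray, and let go.

Things in the scene. Friction and masses are not known exactly. Their poses are not given: they have to be found in the camera images.
- heatsink_center (a point): Centre of the aluminium heat sink, 14 mm above its underside; 0.14 to 0.28 kg. x: length 120 mm, y: width 50 mm, z: up. Base plate 120 x 50 x 6 mm; on its middle 80 mm fins run along x, full width, to 28 mm above the underside: grip across the outer fins (50 mm). Each bare end tab has two 9 mm through holes at x = +-50, y = +-15 mm. A half turn about z fits as well.
- cutters_center (a point): Centre of the red-handled cutters, 6.5 mm above their underside; 45 x 133 x 13 mm, 70 g nominal, lying flat and more or less lengthwise on the fins. Own y: along the 133 mm length, jaws to +y; x: across. Can be gripped across x (43 mm wide) at this point.
- connector_center (a point): Centre of the ivory connector, a plain bar 103 x 15 x 12 mm, 12 g, lying flat and more or less crosswise on the cutters; 6 mm above its underside. x: along its length; grip it across y (15 mm).
- tray_floor (a point): Centre of the inner floor of the open black tray (fixed), 3 mm above the bench. Inside 204 (x) x 294 (y) mm, walls 3 mm thick, tops 40 mm above the bench. The heat sink lies in the -y half, its length more or less along the tray's x. From y = 0 to y = +85 mm the floor is clear for things put aside; beyond lie a tape roll and a screwdriver.
- board_seat (a point): Centre between the four standoff tops, 24 mm above the bench: the heat sink's underside rests at this height, centred here, its length along x. Brass standoffs, 13 mm diameter, at x = +-50, y = +-15 mm; on each a steel stud, 5 mm diameter, 12 mm tall (to 36 mm above the bench), tapering to 2 mm over its last 3 mm.
- power_board: Green power board, 156 (x) x 126 (y) mm, fixed in a grey carrier 176 x 146 x 10 mm on the bench; origin under its centre, on the bench. The board's upper face is 12 mm above the bench; all its components end no higher than the standoff tops.
- tape_center (a point): Centre of the amber tape roll, 48 mm diameter, 19 mm high, lying flat in a corner of the tray; stays in the tray.
- driver_center (a point): Centre of the blue-handled screwdriver, 139 mm long, 17 mm thick, lying in the tray along its +y wall; stays in the tray.
There are look-alikes about, which are no part of the job. Leave any green look-alike of the part that bears cutters_center alone.

How it is judged (in metres and radians):
On the way, in this order (a step that is already met when the one before it is completed fails the run):
1. the cutters and the connector have been moved aside: both lie in the tray off the heat sink, which is still in the tray (x of cutters_center in the frame of tray_floor between -0.105 and 0.105 m and y of cutters_center in the frame of tray_floor between -0.15 and 0.15 m and z of each of cutters_center, connector_center in the frame of tray_floor below 0.045 m and x of connector_center in the frame of tray_floor between -0.105 and 0.105 m and y of connector_center in the frame of tray_floor between -0.15 and 0.15 m and z of each of cutters_center, connector_center in the frame of tray_floor below 0.03 m and horizontal distance between cutters_center and heatsink_center above 0.045 m and horizontal distance between connector_center and heatsink_center above 0.03 m and z of heatsink_center in the frame of tray_floor below 0.022 m), for 0.2 s.
2. the heat sink has been lifted clear of the tray (z of heatsink_center in the frame of tray_floor above 0.05 m), for 0.05 s.
At the end, for the whole second after the job is handed in: The heat sink rests on all four standoffs, studs in its holes: centre within 5 mm of the seat in plan, height within 3 mm, level within 3 degrees, fins up, at rest. Cutters, connector, tape roll and screwdriver lie in the tray (centres under 45 mm above its floor) (horizontal distance between heatsink_center and board_seat below 0.005 m and z of heatsink_center in the frame of board_seat between 0.011 and 0.017 m and angle between the x axis of heatsink_center and the x axis of board_seat, either way round below 0.1 rad and angle between heatsink_center's own z axis and vertical below 0.05 rad and linear speed of heatsink below 0.02 m/s and x of cutters_center in the frame of tray_floor between -0.105 and 0.105 m and y of cutters_center in the frame of tray_floor between -0.15 and 0.15 m and z of each of cutters_center, connector_center, tape_center, driver_center in the frame of tray_floor below 0.045 m and x of connector_center in the frame of tray_floor between -0.105 and 0.105 m and y of connector_center in the frame of tray_floor between -0.15 and 0.15 m and x of tape_center in the frame of tray_floor between -0.105 and 0.105 m and y of tape_center in the frame of tray_floor between -0.15 and 0.15 m and x of driver_center in the frame of tray_floor between -0.105 and 0.105 m and y of driver_center in the frame of tray_floor between -0.15 and 0.15 m); the robot touches nothing.
It fails at once if the heat sink struck or was pressed on the power board with more than 60 N (contact force between heatsink and power_board above 60 N).
It also fails if it takes over 72 s, if anything falls off the work surface, if the arm or the gripper's body presses on something with over 40 N, if the wrist force passes 120 N, or if a joint passes its speed limit or range.

ROBOT

A 7-joint arm with a two-finger parallel gripper is mounted at the origin on a cart in front of the work surface, level with it; the furniture and walls round the work are solid. World frame = base frame: x ahead of the robot, y to its left, z up, the work surface at z = 0. Lengths are in m, angles in degrees, forces in N, time in s.
With the tool pointing down it reaches from about 0.4 to 0.925 m from the base axis. Payload 4.1 kg.
Tool frame: the origin (TCP) lies midway between the tips of the shut fingers; the grasp point (between the pads) lies 19 mm behind it; y points along the fingers, x is the direction in which the jaws open and shut, and the axes are right-handed (so a half turn about y gives the same grasp; the last joint's range is limited). The gripper opens to 85 mm and grips with 20 to 120 N. Pads are 22 mm wide; open, the fingers measure 114 mm over their backs; the gripper's body (76 mm by 85 mm) begins 54 mm behind the grasp point. The pads swing forward as they close: fully open they stand 13 mm farther back than shut.
Start: joints at [59.244, 22.827, 2.584, 88.041, -1.071, 69.15, -2.905], TCP at [0.276, -0.589, 0.231] pointing down, gripper open.
Joint ranges: [-161.44, 161.44], [-28.35, 127.94], [-78.24, 83.42], [0, 140.83], [-78.03, 258.03], [13.02, 114.36], [-168.23, 168.23]. Speed limits (degrees/s): [147.25, 147.25, 180, 180, 180, 180, 180].

INTERFACE

Orientations are given as [roll, pitch, yaw] about the fixed x, y, z axes, in that order (R = Rz(yaw) Ry(pitch) Rx(roll)).
In Python, from workcell import robot gives the robot as it stands.
- The arm moves only by the tool carry_out, never from a script. Its argument "targets" is text: rows parted by semicolons, each of 7 numbers parted by spaces: the turn, a rotation vector about the tool's x, y, z in degrees, then the shift along the tool's x, y, z in mm, then the gripper's target within -1 to 1 (shut at 1, half-way at 0, fully open at -1). A call has 1 to 5 rows; each row is the pose to reach, as a shift and turn from the pose commanded when the call began, along the tool's axes at that moment; what a row does not reach only later rows make up. A row lasts 1/12 s, in which the tool goes at most 41.7 mm and 7.16 degrees, less where a joint would pass 70% of its speed; a pose out of reach is approached as far as the arm can. A call with a gripper value outside its range is refused whole. The fingers move at their own pace and stop on an object; "force" is the grip in N (left out, the last holds). Time passes only in rows, so rows that repeat a pose let the fingers close. It gives the time, the measured TCP pose, the force and the opening at its end, in the units of the state.
- robot.get_state(): the state, without advancing time (a new reading comes with each control period).
- robot.capture(name): name is "side" or "top"; returns the picture (384x512x3 uint8, red, green, blue); there is no depth.
- robot.get_calibration(name): a dict with "fovy" (degrees; the focal length in pixels is half the picture's height over the tangent of half this angle, whatever the lens; pixels are square), "cx", "cy" (the principal point, pixels), "R" (3x3) and "t" (3): a world point X has camera coordinates R X + t. Camera axes: x right, y down, z forward; pixel columns grow to the right and rows downward; lengths in m; the calibration is good to about 2 mm. A picture is of the moment at which its call begins. get_calibration takes no time and is no camera call.
- robot.close_job(): hands the job in, once; it reports no verdict.
The state is a dict: "time_s": time; "q": joint angles; "qd": joint speeds; "joint_efforts": joint torques, N m; "eef_pos": TCP position; "tool_rot": TCP orientation; "wrist_force": force on the tool from outside, world axes, zero at the start; "torque": the same for the moment, N m; "finger_gap": finger opening in m.
Only numpy, scipy, OpenCV 4.12 (cv2) and the standard library are available. Lean on these libraries where they do the work, as an engineer would, in place of code of your own. Each camera call takes 0.05 s, during which the arm holds its last target. There are 200 camera calls.

## Working session

There is one attempt and no reset: what is moved stays moved. The work goes in short steps, Python scripts to look and compute and a tool call to move; the robot and the scene stay as the last step left them, time stands still between calls to the robot, and variables do not carry over. Pictures are saved under pics/ and viewed, on a budget of 10 in all, crops included, one or two more only if the job needs it, and the job is handed in when it is done.

Besides the shell and the picture viewer there is one more tool, called after ">>>" in YAML: its name, and indented under it one key for each argument. carry_out: Moves the arm, as the interface text tells. Its arguments: {"type":"object","properties":{"targets":{"type":"string"},"force":{"type":"number"}},"required":["targets"]}

```bash
mkdir -p pics; ls; python3 - <<'E'
from workcell import robot
import cv2
s=robot.get_state();print({k:s[k] for k in('time_s','eef_pos','tool_rot','finger_gap','wrist_force')})
for n in('top','side'):
    im=robot.capture(n);cv2.imwrite(f'pics/{n}0.png',cv2.resize(im[:,:,::-1],(800,600),interpolation=cv2.INTER_CUBIC));cv2.imwrite(f'pics/raw_{n}0.png',im[:,:,::-1])
    print(n,robot.get_calibration(n))
E
```

```text
pics
{'time_s': 0.0, 'eef_pos': array([ 0.27531862, -0.58811361,  0.23027634]), 'tool_rot': array([-90.00766953,   0.11005627, -64.9088762 ]), 'finger_gap': 0.08517462329390911, 'wrist_force': array([ 0.09702131,  0.05763806, -0.21021823])}
top {'fovy': 52.86723231319857, 'cx': 253.71132782659805, 'cy': 194.52795385535006, 'R': array([[-0.01581988, -0.99981033, -0.01135909],
       [-0.99706951,  0.01662489, -0.07467271],
       [ 0.07484739,  0.01014449, -0.9971434 ]]), 't': array([0.17038799, 0.58362706, 0.98378877])}
side {'fovy': 48.15043491196233, 'cx': 258.00000652548, 'cy': 175.66087929030223, 'R': array([[-0.84844479, -0.52878978,  0.02286495],
       [-0.33168213,  0.4975266 , -0.80153243],
       [ 0.41246624, -0.68763991, -0.59751398]]), 't': array([0.55027267, 0.16350618, 1.03897876])}
```

View pics/top0.png

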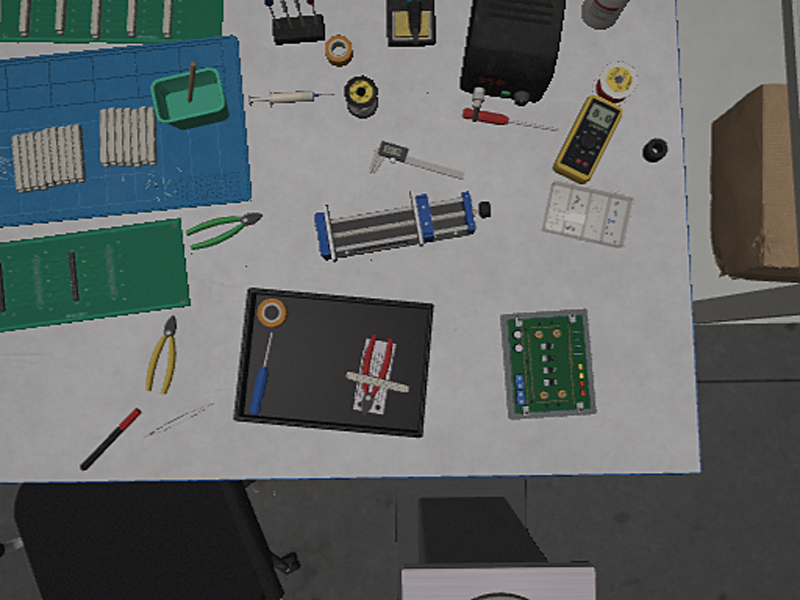

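View pics/side0.png

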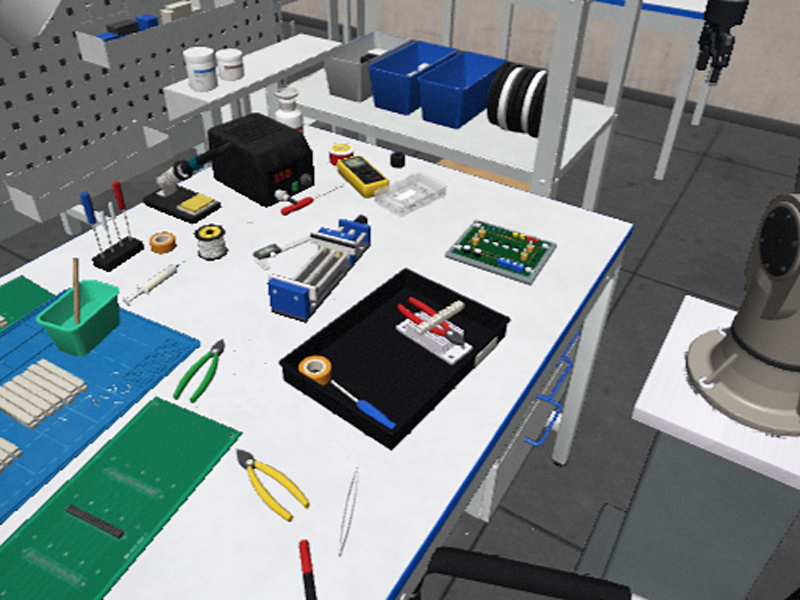

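The top view shows the tray at about (335,362), with the heat sink, cutters and connector near (377,378), and the board at (548,363). I'll enlarge these for measuring.

```bash
cat > h.py <<'E'
from workcell import robot
import numpy as np, cv2
def crop(im,x0,y0,w,h,k,name):
    cv2.imwrite(name,cv2.resize(im[y0:y0+h,x0:x0+w],None,fx=k,fy=k,interpolation=cv2.INTER_CUBIC))
def unproj(n,u,v,z):
    c=robot.get_calibration(n);f=192/np.tan(np.radians(c['fovy']/2))
    d=c['R'].T@np.array([(u-c['cx'])/f,(v-c['cy'])/f,1]);o=-c['R'].T@c['t']
    return o+d*(z-o[2])/d[2]
def proj(n,X):
    c=robot.get_calibration(n);f=192/np.tan(np.radians(c['fovy']/2))
    p=c['R']@np.array(X)+c['t'];return f*p[0]/p[2]+c['cx'],f*p[1]/p[2]+c['cy']
E
python3 - <<'E'
from h import *
t=cv2.imread('pics/raw_top0.png')
a=cv2.resize(t[210:270,216:270],None,fx=10,fy=10,interpolation=cv2.INTER_CUBIC)  # 540x600
crop(t,216,208,54,60,10,'pics/c_sink.png')
crop(t,316,194,72,78,7,'pics/c_board.png')
for p in [(245,289,.04),(433,303,.04),(422,437,.04),(235,422,.04),(503,315,.01),(589,309,.01),(596,412,.01),(510,419,.01)]:
    print(p,unproj('top',(p[0]+.5)*.64-.5,(p[1]+.5)*.64-.5,p[2]).round(4))
E
```

```text
(245, 289, 0.04) [0.6143 0.4102 0.04  ]
(433, 303, 0.04) [0.5861 0.1012 0.04  ]
(422, 437, 0.04) [0.3697 0.1233 0.04  ]
(235, 422, 0.04) [0.398  0.4258 0.04  ]
(503, 315, 0.01) [ 0.5661 -0.0176  0.01  ]
(589, 309, 0.01) [ 0.5738 -0.1623  0.01  ]
(596, 412, 0.01) [ 0.4023 -0.1671  0.01  ]
(510, 419, 0.01) [ 0.3929 -0.0242  0.01  ]
```

View pics/c_sink.png

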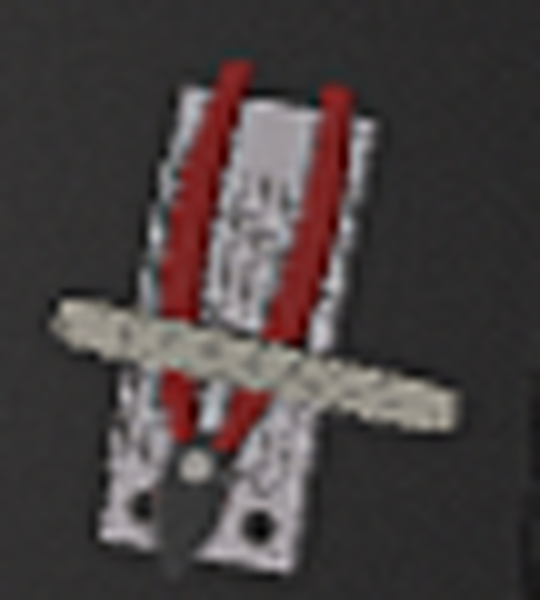

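View pics/c_board.png

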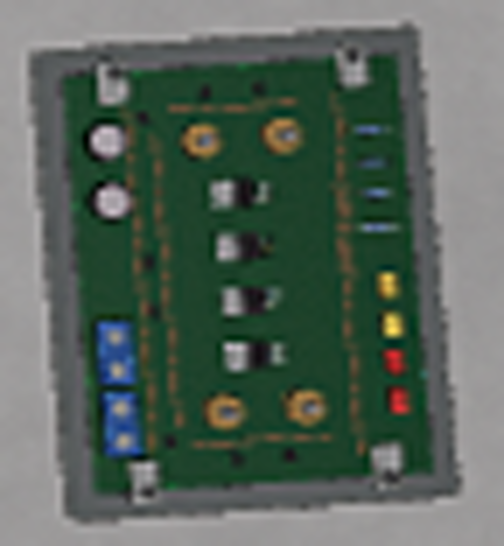

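```bash
python3 - <<'E'
from h import *
def c(x,y,ox,oy,k,z): return unproj('top',ox+(x+.5)/k-.5,oy+(y+.5)/k-.5,z)
S=lambda x,y,z:c(x,y,216,208,10,z); B=lambda x,y,z:c(x,y,316,194,7,z)
ang=lambda v:np.degrees(np.arctan2(v[1],v[0])).round(1)
L=np.linalg.norm
k=np.array([S(185,88,.009),S(378,120,.009),S(293,573,.009),S(100,540,.009)])
print('sink',k.mean(0).round(4),'len',L(k[0]-k[3]),L(k[1]-k[2]),'wid',L(k[0]-k[1]),L(k[2]-k[3]),ang(k[0]-k[3]),ang(k[1]-k[2]))
h=S(143,508,.009),S(260,526,.009);print('holes',h,L(h[0]-h[1]))
a,b=S(62,312,.055),S(455,411,.055);print('conn',(a+b)/2,L(a-b),ang(a-b),'grip pt',S(400,393,.053))
a,b=S(287,76,.042),S(180,578,.036);print('cut',(a+b)/2,L(a-b),ang(b-a))
s=[B(*p,.026) for p in((203,139),(283,136),(225,411),(306,407))]
m=np.mean(s,0);print('board',m,ang(s[0]-s[2]),ang(s[1]-s[3]),L(s[0]-s[2]),L(s[1]-s[3]),L(s[0]-s[1]),L(s[2]-s[3]))
E
```

```text
sink [0.4673 0.2003 0.009 ] len 0.11980626705518144 0.11992780723261125 wid 0.051503027992911586 0.051115630531618376 -11.4 -11.6
holes (array([0.42126787, 0.2259808 , 0.009     ]), array([0.4161624 , 0.19547812, 0.009     ])) 0.03092700019991547
conn [0.46118816 0.19335388 0.055     ] 0.10135140497785093 75.1 grip pt [0.45269718 0.15805338 0.053     ]
cut [0.4692612  0.20019909 0.039     ] 0.13015787398954384 167.0
board [ 0.4838718  -0.09004102  0.026     ] 2.7 2.8 0.09967261332613399 0.09930303547368317 0.029459364619924013 0.02962502080752653
```

The sizes agree with the given ones: sink 120×51 mm, hole spacing 31 mm, connector 101 mm, cutters 130 mm, studs 99.5×29.5 mm. I'll move towards the connector, to grip it at its overhanging −y end.

>>> carry_out:
  targets: "0 -25 0 -105 15 173 -1; 0 -25 0 -105 15 173 -1; 0 -25 0 -105 15 173 -1; 0 -25 0 -105 15 173 -1; 0 -25 0 -105 15 173 -1"
  force: 30

```text
time_s: 0.52
eef_pos: [0.389, -0.4173, 0.2158]
tool_rot: [-89.9, 0.0, -39.7]
wrist_force: [1.5, 0.5, -0.1]
finger_gap: 0.0849
```

>>> carry_out:
  targets: "0 -25 0 -22 15 201 -1; 0 -25 0 -22 15 201 -1; 0 -25 0 -22 15 201 -1; 0 -25 0 -22 15 201 -1; 0 -25 0 -22 15 201 -1"

```text
time_s: 0.93
eef_pos: [0.5009, -0.2489, 0.201]
tool_rot: [-90.0, 0.0, -14.7]
wrist_force: [0.3, 0.0, -0.0]
finger_gap: 0.0853
```

>>> carry_out:
  targets: "0 0 0 -50 25 127 -1; 0 0 0 -50 25 127 -1; 0 0 0 -50 25 127 -1; 0 0 0 -50 25 127 -1; 0 0 0 -50 25 127 -1"

```text
time_s: 1.35
eef_pos: [0.4831, -0.1111, 0.1753]
tool_rot: [-89.9, 0.2, -14.4]
wrist_force: [0.0, -0.4, 0.9]
finger_gap: 0.0853
```

>>> carry_out:
  targets: "0 0 0 -50 25 127 -1; 0 0 0 -50 25 127 -1; 0 0 0 -50 25 127 -1; 0 0 0 -50 25 127 -1; 0 0 0 -50 25 127 -1"

```text
time_s: 1.77
eef_pos: [0.4679, 0.0226, 0.1508]
tool_rot: [-90.0, 0.1, -14.6]
wrist_force: [0.9, -1.3, -0.2]
finger_gap: 0.0854
```

```bash
cat >> h.py <<'E'
from scipy.spatial.transform import Rotation as Ro
def go(*goals):
    "tool-frame shift (mm) and turn (deg) from the present pose, for each world goal x,y,z,yaw"
    s=robot.get_state();R=Ro.from_euler('xyz',s['tool_rot'],degrees=True)
    print('t',round(s['time_s'],2),'pos',s['eef_pos'].round(4),'rpy',s['tool_rot'].round(2),'gap',round(s['finger_gap'],4),'F',s['wrist_force'].round(1))
    for x,y,z,yaw in goals:
        d=R.inv().apply(np.array([x,y,z])-s['eef_pos'])*1000
        r=(R.inv()*Ro.from_euler('xyz',[-90,0,yaw],degrees=True)).as_rotvec(degrees=True)
        print('goal',(x,y,z,yaw),'turn',r.round(1),'shift',d.round(1),'dist',round(np.linalg.norm(d)))
E
python3 -c "
from h import *
go((.4527,.158,.125,-14.9))"
```

```text
t 1.77 pos [0.4679 0.0226 0.1508] rpy [-8.995e+01  7.000e-02 -1.456e+01] gap 0.0854 F [ 0.9 -1.3 -0.2]
goal (0.4527, 0.158, 0.125, -14.9) turn [-0.   0.3 -0.1] shift [-48.7  26.  127.2] dist 139
```

>>> carry_out:
  targets: "0 0 0 -49 26 127 -1; 0 0 0 -49 26 127 -1; 0 0 0 -49 26 127 -1; 0 0 0 -49 26 127 -1; 0 0 0 -49 26 127 -1"

```text
time_s: 2.18
eef_pos: [0.454, 0.1571, 0.125]
tool_rot: [-89.9, 0.0, -14.7]
wrist_force: [-0.3, -0.4, -0.5]
finger_gap: 0.0854
```

>>> carry_out:
  targets: "0 0 0 0 25 0 0.2; 0 0 0 0 50 0 0.2; 0 0 0 0 70 0 0.2; 0 0 0 0 80 0 0.2; 0 0 0 0 80 0 0.2"

```text
time_s: 2.6
eef_pos: [0.4533, 0.1514, 0.0433]
tool_rot: [-90.2, 0.2, -15.1]
wrist_force: [-1.3, -0.0, -0.4]
finger_gap: 0.0341
```

```bash
python3 -c "
from h import *
go((.4527,.158,.044,-14.9))
crop(robot.capture('side')[:,:,::-1],220,130,120,100,6,'pics/s1.png')"
```

```text
t 2.6 pos [0.4533 0.1514 0.0433] rpy [-90.21   0.18 -15.11] gap 0.0341 F [-1.3 -0.  -0.4]
goal (0.4527, 0.158, 0.044, -14.9) turn [ 0.2 -0.2 -0.2] shift [-2.3 -0.7  6.3] dist 7
```

View pics/s1.png

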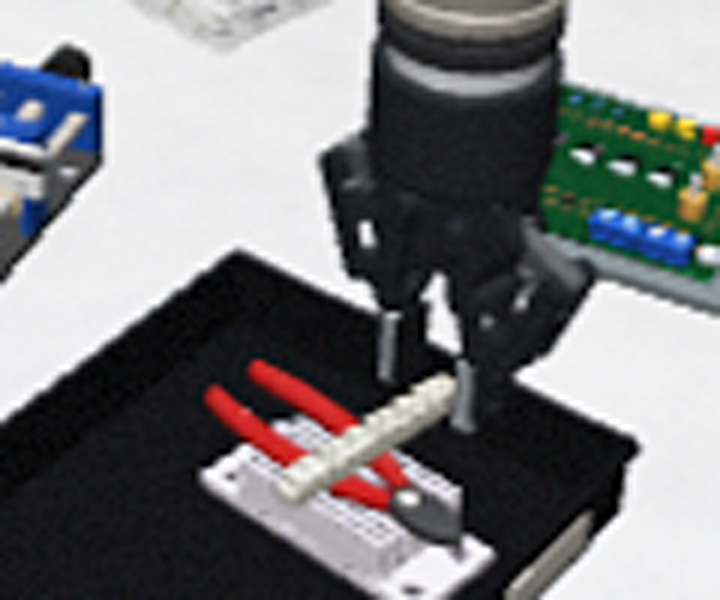

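The side view shows the jaws straddling the overhanging connector end at about (425,400), clear of everything. TCP y is 6 mm off, so I'll hold still to see whether it settles.

>>> carry_out:
  targets: "0 0 0 0 0 0 0.2; 0 0 0 0 0 0 0.2"

```text
time_s: 2.82
eef_pos: [0.4554, 0.1543, 0.0465]
tool_rot: [-89.9, -0.1, -15.0]
wrist_force: [0.4, 0.2, 0.4]
finger_gap: 0.0338
```

>>> carry_out:
  targets: "0 0 0 0 0 0 0.2; 0 0 0 0 0 0 0.2"

```text
time_s: 2.98
eef_pos: [0.4547, 0.1546, 0.0462]
tool_rot: [-90.0, -0.1, -14.9]
wrist_force: [-0.7, -0.3, 0.2]
finger_gap: 0.0344
```

>>> carry_out:
  targets: "0 0 0 0 0 0 0.2"

```text
time_s: 3.07
eef_pos: [0.4544, 0.1546, 0.0459]
tool_rot: [-90.0, -0.1, -14.9]
wrist_force: [0.4, 0.1, -0.9]
finger_gap: 0.0344
```

>>> carry_out:
  targets: "0 0 0 -2 2 3 0.2; 0 0 0 -2 2 3 1; 0 0 0 -2 2 3 1; 0 0 0 -2 2 3 1; 0 0 0 -2 2 3 1"
  force: 20

```text
time_s: 3.48
eef_pos: [0.4527, 0.1581, 0.0433]
tool_rot: [-90.0, 0.0, -14.9]
wrist_force: [-0.1, 0.1, 0.7]
finger_gap: 0.0101
```

>>> carry_out:
  targets: "0 0 0 0 0 0 1; 0 0 0 0 0 0 1; 0 0 0 0 -8 0 1; 0 0 0 0 -25 0 1; 0 0 0 0 -45 0 1"

```text
time_s: 3.9
eef_pos: [0.4517, 0.1575, 0.0883]
tool_rot: [-90.1, 0.1, -14.9]
wrist_force: [1.0, -0.5, 0.0]
finger_gap: 0.0102
```

```bash
python3 -c "
from h import *
go((.4277,.2751,.09,-5.4))"
```

```text
t 3.9 pos [0.4517 0.1575 0.0883] rpy [-90.08   0.14 -14.9 ] gap 0.0102 F [ 1.  -0.5  0. ]
goal (0.4277, 0.2751, 0.09, -5.4) turn [ 0.1 -9.5 -0.1] shift [-53.4  -1.7 107.5] dist 120
```

```bash
python3 -c "
from h import *
crop(robot.capture('side')[:,:,::-1],220,130,120,100,6,'pics/s2.png')"
```

```text
(no output)
```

View pics/s2.png

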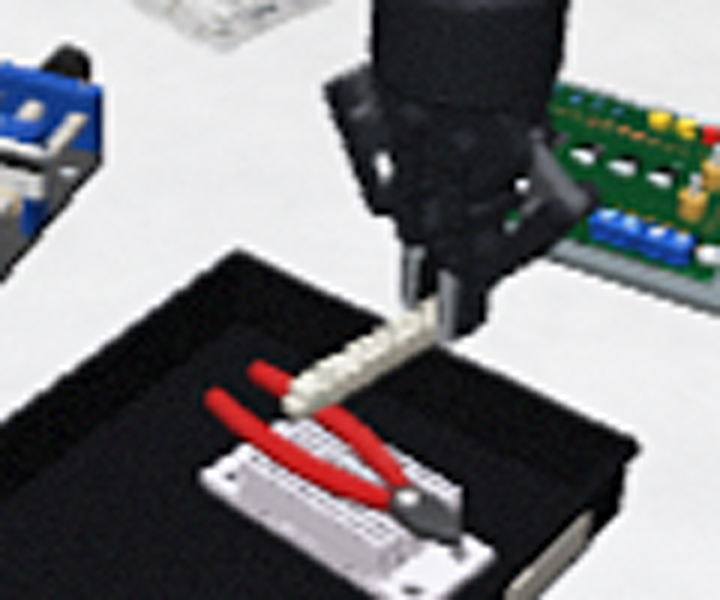

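The connector is held at its end, roughly level, and the cutters and heat sink haven't moved. Next I'll carry it to the −x side of the clear floor.

>>> carry_out:
  targets: "0 -3 0 -13 -2 27 1; 0 -6 0 -27 -2 55 1; 0 -9.5 0 -40 -2 82 1; 0 -9.5 0 -53 -2 107 1; 0 -9.5 0 -53 -2 107 1"

```text
time_s: 4.37
eef_pos: [0.4273, 0.2822, 0.0917]
tool_rot: [-89.6, -0.0, -4.9]
wrist_force: [0.4, 0.9, -0.7]
finger_gap: 0.0108
```

>>> carry_out:
  targets: "0 0 0 0 0 0 1; 0 0 0 0 15 0 1; 0 0 0 0 35 0 1; 0 0 0 0 55 0 1; 0 0 0 0 55 0 1"

```text
time_s: 4.78
eef_pos: [0.4274, 0.2712, 0.0323]
tool_rot: [-90.3, 0.3, -5.5]
wrist_force: [-0.8, -0.4, -0.9]
finger_gap: 0.0102
```

>>> carry_out:
  targets: "0 0 0 0 0 0 1; 0 0 0 0 0 0 1"

```text
time_s: 4.95
eef_pos: [0.4299, 0.2745, 0.0361]
tool_rot: [-90.0, -0.1, -5.5]
wrist_force: [0.6, -0.6, -0.1]
finger_gap: 0.0104
```

```bash
python3 -c "
from h import *
go((.4277,.2751,.006,-5.4))"
```

```text
t 4.95 pos [0.4299 0.2745 0.0361] rpy [-8.999e+01 -6.000e-02 -5.490e+00] gap 0.0104 F [ 0.6 -0.6 -0.1]
goal (0.4277, 0.2751, 0.006, -5.4) turn [-0.  -0.1  0.1] shift [-2.3 30.1  0.4] dist 30
```

>>> carry_out:
  targets: "0 0 0 0 10 0 1; 0 0 0 0 20 0 1; 0 0 0 0 26 0 1; 0 0 0 0 29 0 1; 0 0 0 0 29 0 1"

```text
time_s: 5.37
eef_pos: [0.4284, 0.2746, 0.0053]
tool_rot: [-90.1, 0.1, -5.4]
wrist_force: [-0.6, -0.6, -0.5]
finger_gap: 0.0105
```

>>> carry_out:
  targets: "0 0 0 0 0 0 1; 0 0 0 0 0 0 0.45; 0 0 0 0 0 0 0.45; 0 0 0 0 0 0 0.45; 0 0 0 0 0 0 0.45"

```text
time_s: 5.78
eef_pos: [0.4293, 0.2751, 0.0065]
tool_rot: [-90.0, -0.0, -5.4]
wrist_force: [0.0, -0.3, -0.0]
finger_gap: 0.0237
```

>>> carry_out:
  targets: "0 0 0 0 -15 0 0.45; 0 0 0 0 -35 0 0.45; 0 0 0 0 -65 0 0.45; 0 0 0 0 -95 0 -1; 0 0 0 0 -95 0 -1"

```text
time_s: 6.2
eef_pos: [0.4323, 0.2778, 0.1066]
tool_rot: [-89.7, -0.5, -5.4]
wrist_force: [0.3, 0.4, 0.6]
finger_gap: 0.0465
```

```bash
python3 -c "
from h import *
go((.4693,.2002,.1,77))"
```

```text
t 6.2 pos [0.4323 0.2778 0.1066] rpy [-89.65  -0.49  -5.41] gap 0.0465 F [0.3 0.4 0.6]
goal (0.4693, 0.2002, 0.1, 77) turn [  0.1 -82.4   0.7] shift [ 44.1   6.6 -73.8] dist 86
```

>>> carry_out:
  targets: "0 -7 0 10 2 -18 -1; 0 -14 0 20 4 -36 -1; 0 -21 0 30 6 -54 -1; 0 -28 0 40 6 -68 -1; 0 -34 0 44 6 -74 -1"

```text
time_s: 6.62
eef_pos: [0.467, 0.1941, 0.0948]
tool_rot: [-90.1, 0.0, 28.7]
wrist_force: [0.0, -0.6, 0.3]
finger_gap: 0.0856
```

>>> carry_out:
  targets: "0 -7 0 0 0 0 -1; 0 -14 0 0 0 0 -1; 0 -21 0 0 0 0 -1; 0 -28 0 0 0 0 -1; 0 -34 0 0 0 0 -1"

```text
time_s: 7.03
eef_pos: [0.4659, 0.197, 0.0951]
tool_rot: [-90.0, 0.0, 62.9]
wrist_force: [0.0, 0.2, 0.3]
finger_gap: 0.0854
```

>>> carry_out:
  targets: "0 -7 0 0 0 0 -1; 0 -14 0 0 0 0 -1; 0 -14 0 0 0 0 -1; 0 -14 0 0 0 0 -1; 0 -14 0 0 0 0 -1"

```text
time_s: 7.45
eef_pos: [0.4659, 0.197, 0.0952]
tool_rot: [-90.0, 0.0, 76.4]
wrist_force: [0.0, 0.5, 0.8]
finger_gap: 0.0858
```

```bash
python3 -c "
from h import *
go((.4693,.2002,.0315,77))
t=robot.capture('top')[:,:,::-1];s=robot.capture('side')[:,:,::-1]
a=cv2.resize(t[180:285,145:285],None,fx=4,fy=4,interpolation=3);b=cv2.resize(s[150:250,210:330],(504,420),interpolation=3)
cv2.imwrite('pics/p3.png',cv2.resize(b,(720,600),interpolation=3))"
```

```text
t 7.45 pos [0.4659 0.197  0.0952] rpy [-9.000e+01  1.000e-02  7.643e+01] gap 0.0858 F [0.  0.5 0.8]
goal (0.4693, 0.2002, 0.0315, 77) turn [-0.  -0.6 -0. ] shift [ 3.9 63.7 -2.6] dist 64
```

View pics/p3.png

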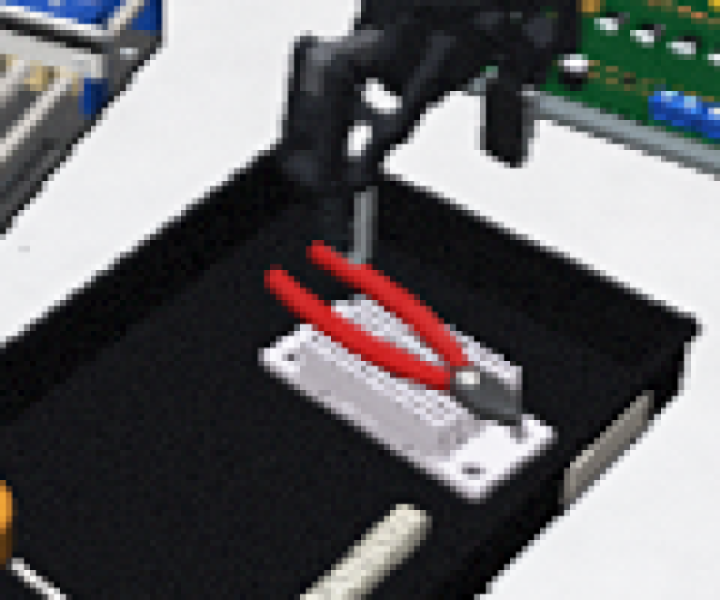

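The connector lies flat on the floor at (350,560), clear of the sink. The cutters are untouched on the fins, and the jaws straddle them from above.

>>> carry_out:
  targets: "0 -0.5 0 4 15 -3 -1; 0 -0.5 0 4 32 -3 -1; 0 -0.5 0 4 47 -3 -1; 0 -0.5 0 4 55 -3 -0.4; 0 -0.5 0 4 59 -3 -0.4"

```text
time_s: 7.97
eef_pos: [0.469, 0.2, 0.0352]
tool_rot: [-89.9, 0.1, 77.1]
wrist_force: [-0.6, -0.3, 0.0]
finger_gap: 0.0632
```

>>> carry_out:
  targets: "0 0 0 0 0 0 -0.4; 0 0 0 0 0 0 -0.4; 0 0 0 0 0 0 -0.4"

```text
time_s: 8.22
eef_pos: [0.4704, 0.2008, 0.0371]
tool_rot: [-90.1, -0.0, 77.1]
wrist_force: [-0.4, -0.6, 0.5]
finger_gap: 0.0597
```

```bash
python3 -c "
from h import *
go((.4693,.2002,.0315,77))"
```

```text
t 8.22 pos [0.4704 0.2008 0.0371] rpy [-9.008e+01 -4.000e-02  7.708e+01] gap 0.0597 F [-0.4 -0.6  0.5]
goal (0.4693, 0.2002, 0.0315, 77) turn [0.1 0.1 0. ] shift [-0.8  5.6  0.9] dist 6
```

>>> carry_out:
  targets: "0 0 0 -1 2 1 -0.4; 0 0 0 -1 5 1 -0.4; 0 0 0 -1 5 1 0.1; 0 0 0 -1 5 1 0.4; 0 0 0 -1 5 1 0.4"
  force: 25

```text
time_s: 8.63
eef_pos: [0.4685, 0.1993, 0.0315]
tool_rot: [-90.0, 0.1, 77.1]
wrist_force: [-0.6, -0.8, 3.1]
finger_gap: 0.0376
```

>>> carry_out:
  targets: "0 0 0 0 0 0 0.4; 0 0 0 0 0 0 0.4; 0 0 0 0 0 0 0.4; 0 0 0 0 0 0 0.4; 0 0 0 0 -5 0 0.4"

```text
time_s: 9.05
eef_pos: [0.468, 0.1994, 0.0356]
tool_rot: [-89.9, 0.0, 77.1]
wrist_force: [0.4, 0.4, -1.5]
finger_gap: 0.0373
```

>>> carry_out:
  targets: "0 0 0 0 -10 0 0.4; 0 0 0 0 -25 0 0.4; 0 0 0 0 -40 0 0.4; 0 0 0 0 -40 0 0.4; 0 0 0 0 -40 0 0.4"

```text
time_s: 9.47
eef_pos: [0.4694, 0.2, 0.0771]
tool_rot: [-90.1, -0.1, 77.1]
wrist_force: [0.2, 0.2, -0.8]
finger_gap: 0.0378
```

```bash
python3 -c "
from h import *
go((.5202,.2974,.08,84.6))
cv2.imwrite('pics/p4.png',cv2.resize(robot.capture('side')[:,:,::-1][140:260,190:340],(750,600),interpolation=3))"
```

```text
t 9.47 pos [0.4694 0.2    0.0771] rpy [-9.012e+01 -8.000e-02  7.707e+01] gap 0.0378 F [ 0.2  0.2 -0.8]
goal (0.5202, 0.2974, 0.08, 84.6) turn [ 0.1 -7.5  0.1] shift [106.3  -2.7 -27.8] dist 110
```

View pics/p4.png

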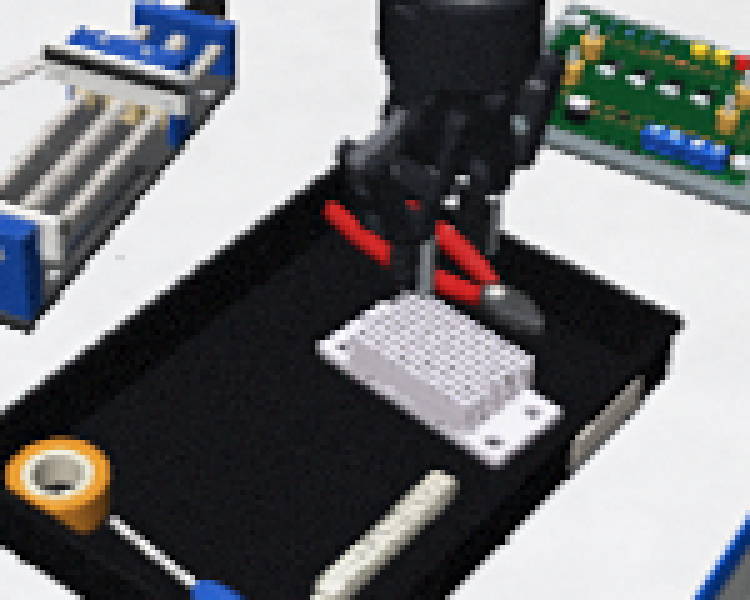

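The cutters are held level and the heat sink is left lying in the tray. I'll carry them to the clear area.

>>> carry_out:
  targets: "0 -2 0 25 -2 -7 0.4; 0 -4 0 50 -2 -15 0.4; 0 -6 0 75 -2 -23 0.4; 0 -7.5 0 95 -2 -28 0.4; 0 -7.5 0 106 -2 -31 0.4"

```text
time_s: 9.93
eef_pos: [0.5225, 0.2984, 0.0773]
tool_rot: [-89.9, -0.1, 84.7]
wrist_force: [0.1, 0.4, 0.2]
finger_gap: 0.0377
```

>>> carry_out:
  targets: "0 0 0 0 0 0 0.4; 0 0 0 0 10 0 0.4; 0 0 0 0 28 0 0.4; 0 0 0 0 46 0 0.4; 0 0 0 0 55 0 0.4"

```text
time_s: 10.35
eef_pos: [0.5206, 0.2925, 0.0201]
tool_rot: [-89.8, 0.3, 84.5]
wrist_force: [0.0, -0.8, -1.2]
finger_gap: 0.0374
```

>>> carry_out:
  targets: "0 0 0 0 0 0 0.4; 0 0 0 0 0 0 0.4; 0 0 0 0 0 0 0.4"

```text
time_s: 10.6
eef_pos: [0.5228, 0.2959, 0.0239]
tool_rot: [-90.1, -0.0, 84.6]
wrist_force: [-0.1, -0.0, -1.1]
finger_gap: 0.0378
```

```bash
python3 -c "
from h import *
go((.523,.2974,.006,84.6))"
```

```text
t 10.6 pos [0.5228 0.2959 0.0239] rpy [-9.005e+01 -2.000e-02  8.456e+01] gap 0.0378 F [-0.1 -0.  -1.1]
goal (0.523, 0.2974, 0.006, 84.6) turn [ 0.1 -0.   0. ] shift [ 1.5 17.9 -0.1] dist 18
```

>>> carry_out:
  targets: "0 0 0 1 5 0 0.4; 0 0 0 1 11 0 0.4; 0 0 0 1 16 0 0.4; 0 0 0 1 18.5 0 0.4; 0 0 0 1 19 0 0.4"

```text
time_s: 11.02
eef_pos: [0.5223, 0.2966, 0.0037]
tool_rot: [-90.0, 0.1, 84.6]
wrist_force: [-0.2, -1.4, 0.5]
finger_gap: 0.0379
```

>>> carry_out:
  targets: "0 0 0 0 0 0 0.4; 0 0 0 0 0 0 -0.3; 0 0 0 0 0 0 -0.3; 0 0 0 0 0 0 -0.3; 0 0 0 0 0 0 -0.3"

```text
time_s: 11.43
eef_pos: [0.5227, 0.2971, 0.0045]
tool_rot: [-90.0, -0.0, 84.6]
wrist_force: [-0.3, 0.6, -0.3]
finger_gap: 0.0551
```

>>> carry_out:
  targets: "0 0 0 0 -15 0 -0.3; 0 0 0 0 -35 0 -0.3; 0 0 0 0 -65 0 -0.3; 0 0 0 0 -100 0 -1; 0 0 0 0 -100 0 -1"

```text
time_s: 11.85
eef_pos: [0.5259, 0.3007, 0.1121]
tool_rot: [-90.6, -0.4, 84.6]
wrist_force: [0.7, 0.9, 0.8]
finger_gap: 0.0775
```

```bash
python3 -c "
from h import *
go((.4673,.2003,.1,78.5))
cv2.imwrite('pics/t5.png',cv2.resize(robot.capture('side')[:,:,::-1][140:260,190:340],(750,600),interpolation=3))"
```

```text
t 11.85 pos [0.5259 0.3007 0.1121] rpy [-90.57  -0.43  84.61] gap 0.0775 F [0.7 0.9 0.8]
goal (0.4673, 0.2003, 0.1, 78.5) turn [0.5 6.1 0.5] shift [-105.6   10.8   49. ] dist 117
```

View pics/t5.png

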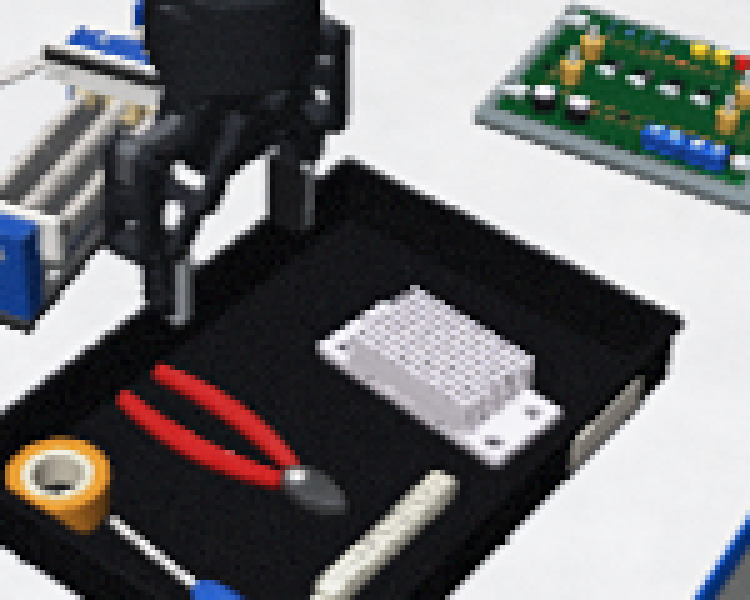

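The cutters lie flat at (230,440), and the connector and heat sink are clear of each other. Now the heat sink.

>>> carry_out:
  targets: "0 2 0 -26 -3 12 -1; 0 4 0 -52 0 24 -1; 0 6 0 -80 5 37 -1; 0 6 0 -106 10 49 -1; 0 6 0 -106 10 49 -1"

```text
time_s: 12.32
eef_pos: [0.4596, 0.1889, 0.092]
tool_rot: [-89.7, 0.6, 78.4]
wrist_force: [-0.4, 0.3, -0.4]
finger_gap: 0.0857
```

>>> carry_out:
  targets: "0 0 0 0 0 0 -1; 0 0 0 0 15 0 -1; 0 0 0 0 35 0 -1; 0 0 0 0 50 0 -1; 0 0 0 0 55 0 -1"

```text
time_s: 12.73
eef_pos: [0.4631, 0.1968, 0.0377]
tool_rot: [-89.9, 0.0, 78.7]
wrist_force: [-0.4, -0.9, 0.1]
finger_gap: 0.0857
```

>>> carry_out:
  targets: "0 0 0 0 0 0 -1; 0 0 0 0 0 0 -1; 0 0 0 0 0 0 -1"

```text
time_s: 12.98
eef_pos: [0.4646, 0.1971, 0.0402]
tool_rot: [-90.1, -0.1, 78.6]
wrist_force: [-0.5, 0.4, -0.2]
finger_gap: 0.0857
```

```bash
python3 -c "
from h import *
go((.4673,.2003,.006,78.5))"
```

```text
t 12.98 pos [0.4646 0.1971 0.0402] rpy [-9.008e+01 -8.000e-02  7.862e+01] gap 0.0857 F [-0.5  0.4 -0.2]
goal (0.4673, 0.2003, 0.006, 78.5) turn [0.1 0.1 0.1] shift [ 3.6 34.2 -1.9] dist 34
```

>>> carry_out:
  targets: "0 0 0 4 8 -2 -1; 0 0 0 4 18 -2 -1; 0 0 0 4 27 -2 -1; 0 0 0 4 32 -2 -1; 0 0 0 4 34 -2 -1"

```text
time_s: 13.4
eef_pos: [0.4655, 0.1991, 0.0038]
tool_rot: [-89.9, 0.1, 78.6]
wrist_force: [0.5, -0.2, -0.3]
finger_gap: 0.0852
```

>>> carry_out:
  targets: "0 0 0 0 0 0 -1; 0 0 0 0 0 0 0; 0 0 0 0 0 0 0.3; 0 0 0 0 0 0 0.3; 0 0 0 0 0 0 0.3"
  force: 50

```text
time_s: 13.82
eef_pos: [0.467, 0.2, 0.0059]
tool_rot: [-90.1, -0.0, 78.6]
wrist_force: [-0.5, 0.6, 2.0]
finger_gap: 0.0491
```

>>> carry_out:
  targets: "0 0 0 0 0 0 0.3; 0 0 0 0 0 0 0.3; 0 0 0 0 0 0 0.3; 0 0 0 0 0 0 0.3; 0 0 0 0 0 0 0.3"

```text
time_s: 14.23
eef_pos: [0.4671, 0.2, 0.0059]
tool_rot: [-90.1, -0.0, 78.6]
wrist_force: [-0.5, 0.4, 5.6]
finger_gap: 0.0489
```

```bash
python3 -c "
from h import *
go((.4673,.2003,.1,78.5))"
```

```text
t 14.23 pos [0.4671 0.2    0.0059] rpy [-9.006e+01 -3.000e-02  7.858e+01] gap 0.0489 F [-0.5  0.4  5.6]
goal (0.4673, 0.2003, 0.1, 78.5) turn [0.1 0.1 0. ] shift [  0.4 -94.1  -0.3] dist 94
```

>>> carry_out:
  targets: "0 0 0 0 -3 0 0.3; 0 0 0 0 -10 0 0.3; 0 0 0 0 -25 0 0.3; 0 0 0 0 -45 0 0.3; 0 0 0 0 -65 0 0.3"

```text
time_s: 14.65
eef_pos: [0.4655, 0.199, 0.0705]
tool_rot: [-89.9, 0.1, 78.6]
wrist_force: [0.5, 0.4, -1.5]
finger_gap: 0.0493
```

>>> carry_out:
  targets: "0 0 0 0 -20 0 0.3; 0 0 0 0 -30 0 0.3; 0 0 0 0 -30 0 0.3; 0 0 0 0 -30 0 0.3; 0 0 0 0 -30 0 0.3"

```text
time_s: 15.07
eef_pos: [0.4657, 0.1988, 0.0992]
tool_rot: [-89.9, 0.1, 78.6]
wrist_force: [0.0, -0.5, -3.1]
finger_gap: 0.0493
```

```bash
python3 -c "
from h import *
go((.4839,-.09,.1,92.75))"
```

```text
t 15.07 pos [0.4657 0.1988 0.0992] rpy [-89.9    0.09  78.58] gap 0.0493 F [ 0.  -0.5 -3.1]
goal (0.4839, -0.09, 0.1, 92.75) turn [ -0.1 -14.2  -0.1] shift [-279.5   -0.5  -75.1] dist 289
```

>>> carry_out:
  targets: "0 -1 0 -15 0 -4 0.3; 0 -2.5 0 -45 0 -12 0.3; 0 -4.5 0 -80 0 -22 0.3; 0 -6 0 -115 0 -32 0.3; 0 -7 0 -140 0 -38 0.3"

```text
time_s: 15.48
eef_pos: [0.475, 0.0511, 0.0987]
tool_rot: [-89.8, 0.1, 85.5]
wrist_force: [-0.1, -0.6, -2.3]
finger_gap: 0.0492
```

>>> carry_out:
  targets: "0 -1.5 0 -30 0 -4 0.3; 0 -3.5 0 -65 0 -9 0.3; 0 -5 0 -100 0 -14 0.3; 0 -7 0 -130 0 -18 0.3; 0 -7 0 -143 0 -20 0.3"

```text
time_s: 15.9
eef_pos: [0.4835, -0.0947, 0.0985]
tool_rot: [-89.8, 0.1, 92.3]
wrist_force: [-0.2, 0.5, -2.3]
finger_gap: 0.049
```

>>> carry_out:
  targets: "0 0 0 0 0 0 0.3; 0 0 0 0 0 0 0.3; 0 0 0 0 0 0 0.3; 0 0 0 0 0 0 0.3; 0 0 0 0 0 0 0.3"

```text
time_s: 16.32
eef_pos: [0.4849, -0.0877, 0.1002]
tool_rot: [-90.0, -0.0, 92.8]
wrist_force: [-0.2, 0.1, -2.1]
finger_gap: 0.049
```

```bash
python3 -c "
from h import *
go((.4839,-.09,.1,92.75),(.4839,-.09,.05,92.75))
t=robot.capture('top')[:,:,::-1];s=robot.capture('side')[:,:,::-1]
cv2.imwrite('pics/raw_t6.png',t);cv2.imwrite('pics/raw_s6.png',s)
print(proj('top',(.484,-.09,.1)),proj('side',(.484,-.09,.1)))
u,v=map(int,proj('top',(.484,-.09,.1)));a=cv2.resize(t[v-36:v+36,u-24:u+24],(400,600),interpolation=3)
u,v=map(int,proj('side',(.484,-.09,.1)));b=cv2.resize(s[v-30:v+45,u-25:u+25],(400,600),interpolation=3)
cv2.imwrite('pics/p6.png',np.hstack([a,b]))"
```

```text
t 16.32 pos [ 0.4849 -0.0877  0.1002] rpy [-8.999e+01 -2.000e-02  9.275e+01] gap 0.049 F [-0.2  0.1 -2.1]
goal (0.4839, -0.09, 0.1, 92.75) turn [-0.  0.  0.] shift [-2.3  0.2  1.1] dist 3
goal (0.4839, -0.09, 0.05, 92.75) turn [-0.  0.  0.] shift [-2.3 50.2  1.1] dist 50
(np.float64(359.39321065472086), np.float64(233.20932608749794)) (np.float64(323.63232138108765), np.float64(133.42182568371453))
```

View pics/p6.png

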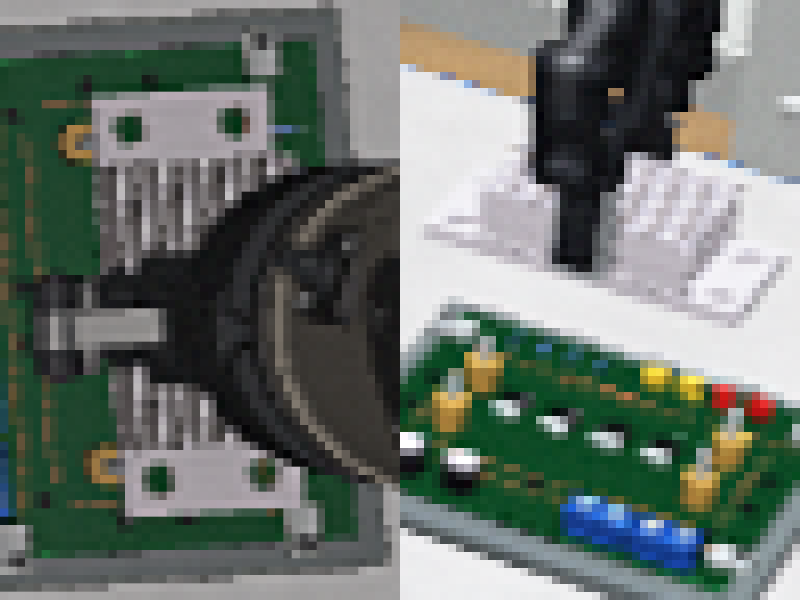

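All four holes show clearly from above at (129,128), (235,122), (160,478) and (264,472) in the left panel. In the side panel the sink is level, with stud tips at (84,340), (56,372), (336,412) and (303,452). Next I'll compute the offset.

```bash
python3 - <<'E'
from h import *
k=400/48;U=lambda x,y,z:unproj('top',335+(x+.5)/k-.5,197+(y+.5)/k-.5,z)
h=np.array([U(*p,.1003) for p in((129,128),(235,122),(160,478),(264,472))])
L=np.linalg.norm
ang=lambda v:np.degrees(np.arctan2(v[1],v[0])).round(2)
s=robot.get_state()['eef_pos']
print('sink',h.mean(0).round(4),ang(h[0]-h[2]),ang(h[1]-h[3]),L(h[0]-h[2]),L(h[0]-h[1]),'minus tcp',(h.mean(0)-s).round(4))
B=lambda x,y,z:unproj('top',316+(x+.5)/7-.5,194+(y+.5)/7-.5,z)
print('board z24',np.mean([B(*p,.024) for p in((203,139),(283,136),(225,411),(306,407))],0))
V=np.array([unproj('side',298+(x+.5)/8-.5,103+(y+.5)/8-.5,.036) for x,y in((84,340),(56,372),(336,412),(303,452))])
print('side studs',V.mean(0),ang(V[0]-V[2]),L(V[0]-V[2]),L(V[0]-V[1]))
# automatic check: stud/standoff centroid by brass colour, first top picture
t=cv2.imread('pics/raw_top0.png');T=cv2.imread('pics/raw_t6.png')
g=cv2.resize(T[197:269,335:383],None,fx=10,fy=10,interpolation=cv2.INTER_CUBIC).astype(int)
m=((g[:,:,1]-g[:,:,2]>8)).astype(np.uint8)
n,l,st,c=cv2.connectedComponentsWithStats(m)
for i in range(1,n):
    if 150<st[i,4]<1500: print(st[i],c[i]/10*k)
b=cv2.resize(t[194:272,316:388],None,fx=7,fy=7,interpolation=cv2.INTER_CUBIC).astype(int)
m=((b[:,:,2]-b[:,:,0]>45)&(b[:,:,2]>110)).astype(np.uint8);n,l,st,c=cv2.connectedComponentsWithStats(m)
for i in range(1,n):
    if st[i,4]>150: print('brass',st[i],c[i])
E
```

```text
sink [ 0.4858 -0.0871  0.1003] 3.09 2.62 0.09975802116270625 0.030391989771995972 minus tcp [ 0.0008  0.0011 -0.    ]
board z24 [ 0.48381762 -0.09052221  0.024     ]
side studs [ 0.48316828 -0.09182049  0.036     ] 4.58 0.10032124836334237 0.02594257252189249
[263 130  28  38 831] [231.26955475 122.86903329]
[134 137  37  37 982] [128.23234895 128.98082145]
[297 552  35  37 752] [262.03457447 474.16888298]
[174 556  32  37 955] [157.62652705 478.93193717]
brass [265 119  32  33 570] [278.72280702 134.97368421]
brass [184 126  34  30 578] [199.49653979 140.40657439]
brass [379 273  18  24 349] [387.56446991 284.13180516]
brass [384 313  19  24 372] [392.38172043 325.15322581]
brass [385 350  18  23 307] [394.14983713 360.21498371]
brass [391 389  18  25 347] [398.85590778 401.74639769]
brass [290 391  32  33 606] [303.72937294 406.48349835]
brass [208 397  32  31 567] [221.63844797 411.54850088]
```

>>> carry_out:
  targets: "0 0 0 -4 8 2 0.3; 0 0 0 -4 20 2 0.3; 0 0 0 -4 34 2 0.3; 0 0 0 -4 46 2 0.3; 0 0 0 -4 54 2 0.3"

```text
time_s: 16.83
eef_pos: [0.4818, -0.0934, 0.0441]
tool_rot: [-89.8, -0.0, 92.6]
wrist_force: [0.1, -0.5, -2.2]
finger_gap: 0.0487
```

>>> carry_out:
  targets: "0 0 0 0 0 0 0.3; 0 0 0 0 0 0 0.3; 0 0 0 0 0 0 0.3; 0 0 0 0 0 0 0.3; 0 0 0 0 0 0 0.3"

```text
time_s: 17.25
eef_pos: [0.4838, -0.0934, 0.0469]
tool_rot: [-90.1, 0.0, 92.6]
wrist_force: [0.0, 0.6, -2.4]
finger_gap: 0.0489
```

```bash
python3 -c "
from h import *
go((.4830,-.0915,.044,92.75))
t=np.mean([robot.capture('top')[:,:,::-1].astype(float) for _ in range(4)],0).astype(np.uint8)
cv2.imwrite('pics/raw_t7.png',t)
u,v=map(int,proj('top',(.484,-.09,.045)));print(u,v)
a=cv2.resize(t[v-30:v-10,u-16:u+24],(800,400),interpolation=3)
b=cv2.resize(t[v+10:v+30,u-16:u+24],(800,400),interpolation=3)
cv2.imwrite('pics/p7.png',cv2.resize(np.vstack([a,b]),(600,600)))"
```

```text
t 17.25 pos [ 0.4838 -0.0934  0.0469] rpy [-9.008e+01  3.000e-02  9.258e+01] gap 0.0489 F [ 0.   0.6 -2.4]
goal (0.483, -0.0915, 0.044, 92.75) turn [ 0.1 -0.2 -0. ] shift [2.  2.9 0.7] dist 4
353 232
```

View pics/p7.png

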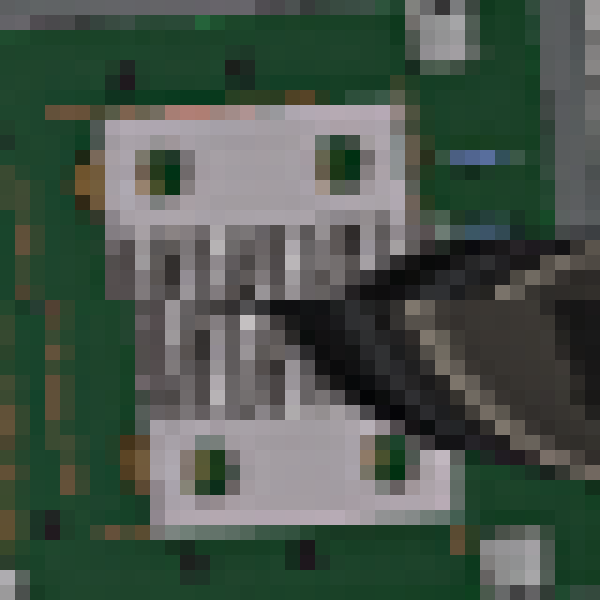

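```bash
python3 - <<'E'
from h import *
P=[(163,172,202),(341,163,202),(211,172,242),(386,163,242)]
h=np.array([unproj('top',337+(x+.5)/15-.5,o+(y+.5)/15-.5,.047) for x,y,o in P])
s=robot.get_state()['eef_pos'];print(h.mean(0).round(4),(h.mean(0)-s).round(4),h.round(4))
# subpixel: tab edges against whiteness - compare rendered hole positions with prediction for tcp+(.8,1.1)mm
T=cv2.imread('pics/raw_t7.png')
# dark/green centroid weighted by deficit from tab grey within windows
g=T.astype(float)[:,:,2]
for x,y,o in P:
    u=337+(x+.5)/15-.5;v=o+(y+.5)/15-.5;u0,v0=int(round(u)),int(round(v))
    w=np.clip(165-g[v0-3:v0+4,u0-3:u0+4],0,None);w[w<15]=0
    yy,xx=np.mgrid[v0-3:v0+4,u0-3:u0+4]
    print(round(u,2),round(v,2),'->',(w*xx).sum()/w.sum(),(w*yy).sum()/w.sum())
for z in(.024,.036):print(z,[np.round(proj('top',(.4838+a*.05*np.cos(.048)-b*.015*np.sin(.048),-.0903+a*.05*np.sin(.048)+b*.015*np.cos(.048),z)),2) for a,b in((1,1),(1,-1),(-1,1),(-1,-1))])
E
```

```text
[ 0.4841 -0.0925  0.047 ] [0.0007 0.001  0.0004] [[ 0.5337 -0.0754  0.047 ]
 [ 0.5348 -0.1053  0.047 ]
 [ 0.4334 -0.08    0.047 ]
 [ 0.4345 -0.1092  0.047 ]]
347.4 213.0 -> 347.4955595026643 213.09591474245116
359.27 212.4 -> 359.37729816147083 212.326139088729
350.6 253.0 -> 350.70905923344947 252.9547038327526
362.27 252.4 -> 363.1256218905473 250.87437810945275
0.024 [array([344.4 , 213.53]), array([355.99, 212.79]), array([347.57, 252.44]), array([359.26, 251.7 ])]
0.036 [array([345.45, 213.41]), array([357.18, 212.66]), array([348.67, 252.79]), array([360.49, 252.04])]
```

>>> carry_out:
  targets: "0 -0.2 0 1 0 0.5 0.3; 0 -0.2 0 2 1 1 0.3; 0 -0.2 0 2 2 1 0.3; 0 -0.2 0 2 3 1 0.3; 0 -0.2 0 2 3 1 0.3"

```text
time_s: 17.87
eef_pos: [0.4819, -0.0914, 0.0431]
tool_rot: [-90.0, 0.0, 92.8]
wrist_force: [-0.3, -0.2, -1.9]
finger_gap: 0.049
```

>>> carry_out:
  targets: "0 0 0 0 0 0 0.3; 0 0 0 0 0 0 0.3; 0 0 0 0 0 0 0.3; 0 0 0 0 0 0 0.3; 0 0 0 0 0 0 0.3"

```text
time_s: 18.28
eef_pos: [0.4822, -0.0914, 0.0433]
tool_rot: [-90.0, 0.0, 92.8]
wrist_force: [-0.5, 0.4, -1.8]
finger_gap: 0.0489
```

```bash
python3 -c "
from h import *
go((.4830,-.0914,.027,92.75))"
```

```text
t 18.28 pos [ 0.4822 -0.0914  0.0433] rpy [-9.001e+01  1.000e-02  9.279e+01] gap 0.0489 F [-0.5  0.4 -1.8]
goal (0.483, -0.0914, 0.027, 92.75) turn [ 0.  0. -0.] shift [-0.  16.3 -0.8] dist 16
```

Only 0.8 mm off, so I'll correct that and lower slowly over the tapered tips, watching the force.

>>> carry_out:
  targets: "0 0 0 0 1.5 -0.8 0.3; 0 0 0 0 3 -0.8 0.3; 0 0 0 0 4.5 -0.8 0.3; 0 0 0 0 6 -0.8 0.3; 0 0 0 0 7 -0.8 0.3"

```text
time_s: 18.7
eef_pos: [0.4827, -0.0913, 0.036]
tool_rot: [-90.0, -0.0, 92.8]
wrist_force: [0.5, -0.2, -2.2]
finger_gap: 0.0487
```

>>> carry_out:
  targets: "0 0 0 0 1 0 0.3; 0 0 0 0 2 0 0.3; 0 0 0 0 3 0 0.3; 0 0 0 0 3 0 0.3; 0 0 0 0 3 0 0.3"

```text
time_s: 19.12
eef_pos: [0.4829, -0.0914, 0.0333]
tool_rot: [-90.0, 0.0, 92.8]
wrist_force: [-0.8, -0.3, -2.0]
finger_gap: 0.0493
```

```bash
python3 -c "
from h import *
go((.4830,-.0914,.027,92.75))"
```

```text
t 19.12 pos [ 0.4829 -0.0914  0.0333] rpy [-9.000e+01  1.000e-02  9.279e+01] gap 0.0493 F [-0.8 -0.3 -2. ]
goal (0.483, -0.0914, 0.027, 92.75) turn [-0.  0. -0.] shift [-0.1  6.3 -0.1] dist 6
```

There's no change in force with the underside about 6 mm below the stud tips, so the studs are in the holes.

>>> carry_out:
  targets: "0 0 0 0 1 0 0.3; 0 0 0 0 2 0 0.3; 0 0 0 0 3 0 0.3; 0 0 0 0 4 0 0.3; 0 0 0 0 5 0 0.3"

```text
time_s: 19.53
eef_pos: [0.4829, -0.0914, 0.0282]
tool_rot: [-90.0, 0.0, 92.8]
wrist_force: [-0.5, 0.2, -1.8]
finger_gap: 0.049
```

>>> carry_out:
  targets: "0 0 0 0 0.5 0 0.3; 0 0 0 0 1 0 0.3; 0 0 0 0 1 0 0.3; 0 0 0 0 1 0 0.3"

```text
time_s: 19.87
eef_pos: [0.4829, -0.0914, 0.0273]
tool_rot: [-90.0, 0.0, 92.8]
wrist_force: [0.4, -1.0, -2.1]
finger_gap: 0.0493
```

>>> carry_out:
  targets: "0 0 0 0 0.5 0 0.3; 0 0 0 0 0.5 0 0.3; 0 0 0 0 0.5 0 0.3"

```text
time_s: 20.12
eef_pos: [0.483, -0.0913, 0.0269]
tool_rot: [-90.0, 0.0, 92.8]
wrist_force: [-0.3, -0.3, -0.2]
finger_gap: 0.0493
```

>>> carry_out:
  targets: "0 0 0 0 0.4 0 0.3; 0 0 0 0 0.4 0 0.3; 0 0 0 0 0.4 0 0.3"

```text
time_s: 20.37
eef_pos: [0.483, -0.0914, 0.0269]
tool_rot: [-90.0, 0.0, 92.8]
wrist_force: [-2.7, 0.2, 4.6]
finger_gap: 0.049
```

Contact came at exactly the expected height, with a few newtons. Now I'll release and rise.

>>> carry_out:
  targets: "0 0 0 0 0 0 0; 0 0 0 0 0 0 -0.4; 0 0 0 0 0 0 -0.6; 0 0 0 0 0 0 -0.6; 0 0 0 0 0 0 -0.6"

```text
time_s: 20.78
eef_pos: [0.483, -0.0913, 0.0264]
tool_rot: [-90.0, -0.0, 92.8]
wrist_force: [0.0, -0.0, 0.7]
finger_gap: 0.0686
```

>>> carry_out:
  targets: "0 0 0 0 0 0 -0.6; 0 0 0 0 -10 0 -0.6; 0 0 0 0 -25 0 -0.6; 0 0 0 0 -50 0 -0.6; 0 0 0 0 -80 0 -0.6"

```text
time_s: 21.2
eef_pos: [0.4816, -0.091, 0.1067]
tool_rot: [-89.8, -0.1, 92.8]
wrist_force: [0.4, -0.6, 0.9]
finger_gap: 0.0684
```

>>> carry_out:
  targets: "0 0 0 0 -30 -40 -0.6; 0 0 0 0 -60 -80 -0.6; 0 0 0 0 -80 -110 -0.6; 0 0 0 0 -80 -110 -0.6; 0 0 0 0 -80 -110 -0.6"

```text
time_s: 21.62
eef_pos: [0.5969, -0.0849, 0.1898]
tool_rot: [-90.4, -0.1, 92.8]
wrist_force: [0.3, -0.8, 0.1]
finger_gap: 0.0682
```

```bash
python3 -c "
from h import *
go()
t=robot.capture('top')[:,:,::-1];s=robot.capture('side')[:,:,::-1];cv2.imwrite('pics/raw_t8.png',t)
a=cv2.resize(t[180:285,145:400],(800,330),interpolation=3);b=cv2.resize(s[125:195,262:370],(408,264),interpolation=3);c=cv2.resize(t[196:270,318:388],(392,264),interpolation=3)
cv2.imwrite('pics/p8.png',np.vstack([a,np.hstack([b,c])]))"
```

```text
t 21.62 pos [ 0.5969 -0.0849  0.1898] rpy [-9.042e+01 -7.000e-02  9.282e+01] gap 0.0682 F [ 0.3 -0.8  0.1]
```

View pics/p8.png

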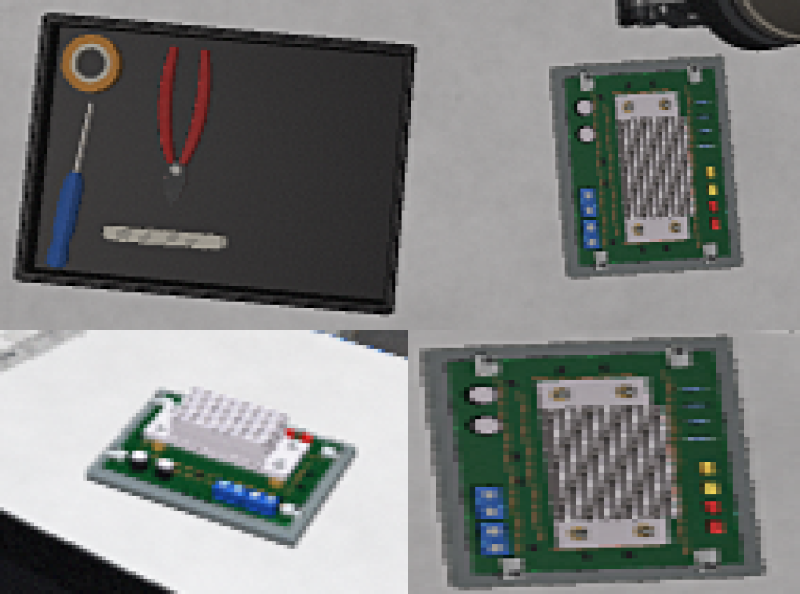

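The sink sits level on the standoffs with a stud showing in each of its four holes, at about (562,393), (627,391), (578,534) and (645,531). The other things lie in the tray and the arm is clear, so I'm handing in.

```bash
python3 -c "
from workcell import robot
print(robot.close_job())"
```

```text
the job is handed in; nothing more can be done
None
```

The heat sink is on the power board, fins up, with a stud in each of its four holes, and I handed the job in at about 21.7 s of the 72 s allowed. No verdict was reported.

- **Moves:** I set the connector and then the cutters on the clear part of the tray floor. Then I gripped the heat sink across its outer fins, lifted it out and lowered it in small steps. Before lowering, I corrected its position from the hole positions seen in the top camera.
- **Seating:** Contact came at the expected height, TCP z 0.027 m, with a last wrist reading of about 5 N. The force did not change as the holes passed over the studs.
- **Final pictures:** The sink looks level. The cutters, connector, tape roll and screwdriver are all in the tray, and the gripper is well clear. I judged the final seating by eye and did not compute a last position.
- **Disagreements:**
    - The side camera put the board centre about 1.5 mm from the top camera's value. I used the top camera.
    - The finger opening read about 5 mm less than the stated width on the connector and cutters, and about 1 mm less on the heat sink.
    - The arm was several millimetres off just after fast moves, so I let it settle before each grasp and before the final lowering.
- **Pictures:** I viewed 12, two over the budget of 10, for the hole alignment and the final check.

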